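Returned kit into the carrier, in reverse order

TASK

Four returned accessories stand in a row of green bays on the aluminium rail. Move them all into the grey steel carrier, one to a pocket, in reverse order: the one nearest the robot on the rail goes into the pocket farthest from the robot, the second into the second farthest, and so on, until the farthest one stands in the nearest pocket. Set each down gently, upright on the pocket's floor, without dropping it, and leave the screwdriver between the racks where it lies.

Things in the scene. Friction and masses are not known exactly. Their poses are not given: they have to be found in the camera images.
- brick: Laptop power brick, black plastic, without cable, standing on end: 30 (x) x 46 (y) x 100 mm tall, about 0.3 kg. Its origin is at the centre of its underside, z up. At the start it stands upright in a bay of the rail, its x axis along the row to within 10 degrees. It starts in bay_brick.
- drive: Portable disk drive in a bare aluminium case, standing on end: 22 (x) x 46 (y) x 88 mm tall, about 0.2 kg. Its origin is at the centre of its underside, z up. At the start it stands upright in a bay of the rail, its x axis along the row to within 10 degrees. It starts in bay_drive.
- charger: Wall charger, a white plastic block 38 (x) x 48 (y) x 66 mm tall with two thin steel pins that stand a further 16 mm up from the middle of its top; about 0.13 kg. Its origin is at the centre of its underside, z up. At the start it stands upright in a bay of the rail, its x axis along the row to within 10 degrees. It starts in bay_charger.
- speaker: Small round portable speaker, a grey upright cylinder of diameter 42 mm, 80 mm tall, about 0.24 kg. Its origin is at the centre of its underside, z up. At the start it stands upright in a bay of the rail, bay_speaker.
- bay_brick: The bay that holds the brick at the start: one of four identical green plastic trays, fixed 68 mm apart in a straight row, in any order, on a 10 mm thick aluminium rail. Outside 66 (x) x 72 (y) x 22 mm high, walls 4 mm, floor 5 mm thick. Origin: centre of its underside, 10 mm above the table; z up, x along the row, away from the robot (within 15 degrees).
- bay_drive: The bay that holds the drive at the start: one of four identical green plastic trays, fixed 68 mm apart in a straight row, in any order, on a 10 mm thick aluminium rail. Outside 66 (x) x 72 (y) x 22 mm high, walls 4 mm, floor 5 mm thick. Origin: centre of its underside, 10 mm above the table; z up, x along the row, away from the robot (within 15 degrees).
- bay_charger: The bay that holds the charger at the start: one of four identical green plastic trays, fixed 68 mm apart in a straight row, in any order, on a 10 mm thick aluminium rail. Outside 66 (x) x 72 (y) x 22 mm high, walls 4 mm, floor 5 mm thick. Origin: centre of its underside, 10 mm above the table; z up, x along the row, away from the robot (within 15 degrees).
- bay_speaker: The bay that holds the speaker at the start: one of four identical green plastic trays, fixed 68 mm apart in a straight row, in any order, on a 10 mm thick aluminium rail. Outside 66 (x) x 72 (y) x 22 mm high, walls 4 mm, floor 5 mm thick. Origin: centre of its underside, 10 mm above the table; z up, x along the row, away from the robot (within 15 degrees).
- carrier: Fixed grey steel carrier, 278 (x) x 76 (y) x 32 mm high, left or right of the rail. Four open pockets in a row at x = -102, -34, 34, 102 mm, y = 0, each 62 (x) x 64 (y) mm inside, floor 10 mm above the underside, walls 6 mm thick, 22 mm high above the floor. Origin: centre of its underside, on the table; z up, x along the row, away from the robot (within 15 degrees).
- screwdriver: Screwdriver lying on the table between the rail and the carrier, not part of the job; up to 30 mm thick, its length within 5 degrees of straight away from the robot. Origin at its underside, x along it towards the tip.
Things that resemble listed ones, but are neither listed nor needed, are in the scene too. What is shaped like the speaker but red is not meant.

How it is judged (in metres and radians):
At the end, for the whole second after the job is handed in: Each of the four accessories stands in the carrier pocket that mirrors its starting place on the rail (nearest to farthest), within 24 mm of the pocket's centre along either carrier axis, upright to 0.15 rad, its underside within 6 mm above the pocket floor, at rest and released (y of brick in the frame of carrier between -0.024 and 0.024 m and z of brick in the frame of carrier between 0.005 and 0.016 m and angle between each of brick, drive, charger, speaker's own z axis and vertical below 0.15 rad and linear speed of each of brick, drive, charger, speaker below 0.02 m/s and angular speed of each of brick, drive, charger, speaker below 0.2 rad/s and contact force between the fingers and brick below 0.1 N and ((x of any of bay_drive, bay_charger, bay_speaker in the frame of bay_brick above 0.17 m and x of brick in the frame of carrier between 0.078 and 0.126 m) or (x of any of bay_drive, bay_charger, bay_speaker in the frame of bay_brick above 0.102 m and x of each of bay_drive, bay_charger, bay_speaker in the frame of bay_brick below 0.17 m and x of brick in the frame of carrier between 0.01 and 0.058 m) or (x of any of bay_drive, bay_charger, bay_speaker in the frame of bay_brick below -0.102 m and x of each of bay_drive, bay_charger, bay_speaker in the frame of bay_brick above -0.17 m and x of brick in the frame of carrier between -0.058 and -0.01 m) or (x of any of bay_drive, bay_charger, bay_speaker in the frame of bay_brick below -0.17 m and x of brick in the frame of carrier between -0.126 and -0.078 m)) and y of drive in the frame of carrier between -0.024 and 0.024 m and z of drive in the frame of carrier between 0.005 and 0.016 m and contact force between the fingers and drive below 0.1 N and ((x of any of bay_brick, bay_charger, bay_speaker in the frame of bay_drive above 0.17 m and x of drive in the frame of carrier between 0.078 and 0.126 m) or (x of any of bay_brick, bay_charger, bay_speaker in the frame of bay_drive above 0.102 m and x of each of bay_brick, bay_charger, bay_speaker in the frame of bay_drive below 0.17 m and x of drive in the frame of carrier between 0.01 and 0.058 m) or (x of any of bay_brick, bay_charger, bay_speaker in the frame of bay_drive below -0.102 m and x of each of bay_brick, bay_charger, bay_speaker in the frame of bay_drive above -0.17 m and x of drive in the frame of carrier between -0.058 and -0.01 m) or (x of any of bay_brick, bay_charger, bay_speaker in the frame of bay_drive below -0.17 m and x of drive in the frame of carrier between -0.126 and -0.078 m)) and y of charger in the frame of carrier between -0.024 and 0.024 m and z of charger in the frame of carrier between 0.005 and 0.016 m and contact force between the fingers and charger below 0.1 N and ((x of any of bay_brick, bay_drive, bay_speaker in the frame of bay_charger above 0.17 m and x of charger in the frame of carrier between 0.078 and 0.126 m) or (x of any of bay_brick, bay_drive, bay_speaker in the frame of bay_charger above 0.102 m and x of each of bay_brick, bay_drive, bay_speaker in the frame of bay_charger below 0.17 m and x of charger in the frame of carrier between 0.01 and 0.058 m) or (x of any of bay_brick, bay_drive, bay_speaker in the frame of bay_charger below -0.102 m and x of each of bay_brick, bay_drive, bay_speaker in the frame of bay_charger above -0.17 m and x of charger in the frame of carrier between -0.058 and -0.01 m) or (x of any of bay_brick, bay_drive, bay_speaker in the frame of bay_charger below -0.17 m and x of charger in the frame of carrier between -0.126 and -0.078 m)) and y of speaker in the frame of carrier between -0.024 and 0.024 m and z of speaker in the frame of carrier between 0.005 and 0.016 m and contact force between the fingers and speaker below 0.1 N and ((x of any of bay_brick, bay_drive, bay_charger in the frame of bay_speaker above 0.17 m and x of speaker in the frame of carrier between 0.078 and 0.126 m) or (x of any of bay_brick, bay_drive, bay_charger in the frame of bay_speaker above 0.102 m and x of each of bay_brick, bay_drive, bay_charger in the frame of bay_speaker below 0.17 m and x of speaker in the frame of carrier between 0.01 and 0.058 m) or (x of any of bay_brick, bay_drive, bay_charger in the frame of bay_speaker below -0.102 m and x of each of bay_brick, bay_drive, bay_charger in the frame of bay_speaker above -0.17 m and x of speaker in the frame of carrier between -0.058 and -0.01 m) or (x of any of bay_brick, bay_drive, bay_charger in the frame of bay_speaker below -0.17 m and x of speaker in the frame of carrier between -0.126 and -0.078 m))); the robot touches nothing.
It fails at once if an accessory is dropped or thrown (it moves faster than 0.8 m/s with no finger on it: a fall of about 30 mm) ((linear speed of brick above 0.8 m/s and contact force between the fingers and brick below 0.05 N) or (linear speed of drive above 0.8 m/s and contact force between the fingers and drive below 0.05 N) or (linear speed of charger above 0.8 m/s and contact force between the fingers and charger below 0.05 N) or (linear speed of speaker above 0.8 m/s and contact force between the fingers and speaker below 0.05 N)).
It fails at once if the screwdriver is moved by more than 30 mm (distance of screwdriver from where it was at the start of the episode above 0.03 m).
It also fails if it takes over 102 s, if anything falls off the work surface, if the arm or the gripper's body presses on something with over 40 N, if the wrist force passes 120 N, or if a joint passes its speed limit or range.

ROBOT

A 6-joint arm with a two-finger parallel gripper is mounted at the origin on the work surface. World frame = base frame: x ahead of the robot, y to its left, z up, the work surface at z = 0. Lengths are in mm, angles in degrees, forces in N, time in s.
With the tool pointing down it reaches from about 350 to 850 mm from the base axis. Payload 8.1 kg.
Tool frame: the origin (TCP) lies midway between the tips of the shut fingers; the grasp point (between the pads) lies 19 mm behind it (r.grasp_offset is the distance from the TCP to the grasp point, in mm); z points along the fingers, x is the direction in which the jaws open and shut, and the axes are right-handed (so a half turn about z gives the same grasp; the last joint's range is limited). The gripper opens to 85 mm and grips with 20 to 120 N. Pads are 22 mm wide; open, the fingers measure 114 mm over their backs; the gripper's body (76 mm by 85 mm) begins 54 mm behind the grasp point. The pads swing forward as they close: fully open they stand 13 mm farther back than shut.
Start: joints at [59.794, 7.471, 85.268, -0, 87.261, -4.893], TCP at [256.52, 542.404, 231.292] pointing down, gripper open.
Joint ranges: [-169.43, 169.43], [-51.17, 129.36], [1.28, 143.12], [-76.62, 256.62], [0, 156.53], [-152.29, 152.29]. Speed limits (degrees/s): [136.94, 136.94, 159.86, 180, 180, 180].

INTERFACE

Orientations are given as [roll, pitch, yaw] about the fixed x, y, z axes, in that order (R = Rz(yaw) Ry(pitch) Rx(roll)).
In Python, from bench import r, optics, hand_in gives the robot as it stands.
- The arm moves only by the shell command python3 -m pendant 'ROWS' [FORCE]. ROWS is JSON, a list of rows, each a list of 5 numbers: the opening, from 0 (shut) to 1 (fully open), then the shift along the tool's x, y, z in mm, then the turn about the tool's z in degrees. A call has 1 to 10 rows; each row shifts and turns the commanded pose from where the row before left it, along the tool's axes as they then stand; what a row does not reach is not made up. A row lasts 1/10 s, in which the tool goes at most 50 mm and 8.59 degrees, less where a joint would pass 70% of its speed; a pose out of reach is approached as far as the arm can. A call with a gripper value outside its range is refused whole. The fingers move at their own pace and stop on an object; FORCE is the grip in N (left out, the last holds). Time passes only in rows, so rows that do not move let the fingers close. It gives the time, the measured TCP pose, the force and the opening at its end, in the units of the state.
- r.sense(): the state, without advancing time (a new reading comes with each control period).
- optics.snapshot(name): name is "side" or "top"; returns (picture, depth): 480x640x3 uint8, blue, green, red; 480x640 float32, mm along the optical axis (not along the pixel's ray), 0 where there is no reading.
- optics.camera_params(name): a dict with "camera_matrix" (3x3 intrinsics, pixels), "eye" and "orientation" of the camera in the world. Camera axes: x right, y down, z forward; pixel columns grow to the right and rows downward; lengths in mm; the calibration is good to about 2 mm. A picture is of the moment at which its call begins. camera_params takes no time and is no camera call.
- hand_in(): hands the job in, once; it reports no verdict.
Trained networks look in the newest picture that a camera, given by its name, has taken for a name from the list of things; names that differ only in an ending like _2 or _b are one class to them, and where a whole thing is asked for, a point or a joint stands for the part that bears it (a point fixed in the world has none). Each returns a list of dicts, best first, with "score" (0 to 1); they miss things now and then, are a little off and sometimes report something else, mostly with a low value. They report only what shows in the picture. A call takes as long as a camera call. They do not tell look-alikes from the thing itself.
- optics.search_frame(camera, query): "at" ([x, y, z] in mm, in world coordinates, good to about 4 mm: the middle of the surface that is visible of it).
The state is a dict: "time": time; "joint_pos": joint angles; "qd": joint speeds; "joint_efforts": joint torques, N m; "tool_pos": TCP position; "tcp_rot": TCP orientation; "ft_force": force on the tool from outside, world axes, zero at the start; "wrist_torque": the same for the moment, N m; "finger_gap": finger opening in mm.
Only numpy, scipy, OpenCV 4.12 (cv2) and the standard library are available. Lean on these libraries where they do the work, as an engineer would, in place of code of your own. Each camera call takes 0.05 s, during which the arm holds its last target. There are 200 camera calls.

## Working session

There is one attempt and no reset: what is moved stays moved. The work goes in short steps, Python scripts to look and compute and a shell command to move; the robot and the scene stay as the last step left them, time stands still between calls to the robot, and variables do not carry over. Pictures are saved under pics/ and viewed, about 12 in all and at most 16, crops included, and the job is handed in when it is done.

```bash
mkdir -p pics; ls; python3 - <<'E'
from bench import r,optics
import cv2
for n in("top","side"):
    p,d=optics.snapshot(n); cv2.imwrite(f"pics/{n}0.png",p)
    c=optics.camera_params(n); print(n,c)
    for q in("brick","drive","charger","speaker","carrier","screwdriver","bay_brick"):
        print(q,[(round(x["score"],2),[round(v) for v in x["at"]]) for x in optics.search_frame(n,q)[:5]])
print(r.sense())
E
```

```text
pics
top {'camera_matrix': array([[536.2146808 ,   0.        , 315.87834084],
       [  0.        , 536.2146808 , 239.17163157],
       [  0.        ,   0.        ,   1.        ]]), 'eye': array([369.54275658, -32.94336128, 934.78339681]), 'orientation': array([-169.83893636,    0.1701466 ,  -90.83065396])}
brick [(0.75, [410, -221, 116]), (0.45, [514, 6, 23])]
drive [(0.8, [549, -228, 97])]
charger [(0.97, [484, -230, 82])]
speaker [(0.94, [610, -327, 75]), (0.71, [635, -116, 81]), (0.68, [612, -225, 96])]
carrier [(0.77, [518, 176, 8])]
screwdriver [(0.71, [516, 3, 18])]
bay_brick [(0.8, [400, -224, 16]), (0.26, [517, 179, 12])]
side {'camera_matrix': array([[497.70084315,   0.        , 317.29366626],
       [  0.        , 497.70084315, 237.47426239],
       [  0.        ,   0.        ,   1.        ]]), 'eye': array([334.58913096, 493.54445154, 598.38480796]), 'orientation': array([-1.33816012e+02,  1.29343470e-01, -1.59878336e+02])}
brick [(0.82, [415, -207, 82])]
drive [(0.69, [543, -215, 78])]
charger [(0.67, [484, -211, 72])]
speaker [(0.81, [644, -109, 55]), (0.74, [614, -312,
[... 156 characters left out ...]
8]), (0.27, [413, -208, 84])]
{'time': 0.8, 'joint_pos': array([ 5.97933398e+01,  7.46934387e+00,  8.52652222e+01,  6.08470304e-04,
        8.72605807e+01, -4.89417925e+00]), 'qd': array([-0.06996602,  0.05179639, -0.0379841 ,  0.03272852,  0.05260156,
        0.05100223]), 'joint_efforts': array([ 4.23547717e-04, -5.69273043e+01, -5.00825036e+01, -2.95294667e-04,
        9.65393556e-04, -3.99205703e-06]), 'tool_pos': array([256.53592729, 542.42761991, 231.33597426]), 'tcp_rot': array([-1.79999808e+02, -4.88737400e-03,  6.46874900e+01]), 'ft_force': array([ 0.10823873,  0.45947957, -0.23369433]), 'wrist_torque': array([ 0.03667081, -0.00425548,  0.04603511]), 'finger_gap': 85.33453325923487}
```

View pics/top0.png

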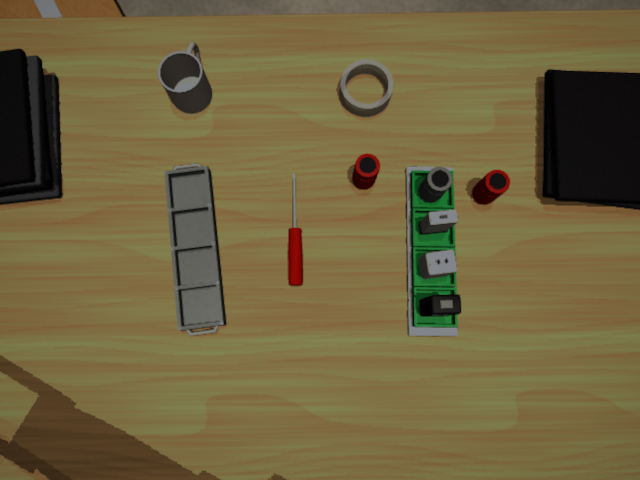

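View pics/side0.png

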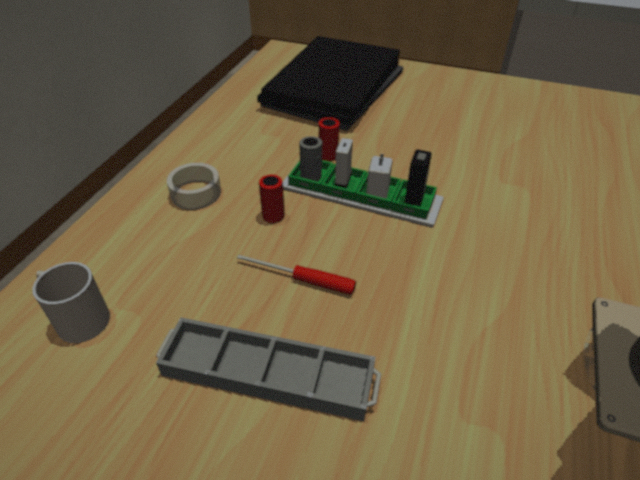

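The row on the rail, nearest to farthest, is brick, charger, drive, grey speaker, at about px (440,305), (440,262), (438,220) and (438,180). The carrier is on the left (px 195,247), slightly turned. The red cans and the mug are distractors. Next I measure tops, yaws and the carrier pose from depth.

```bash
cat > h.py <<'E'
import numpy as np,cv2
from bench import r,optics
from scipy.spatial.transform import Rotation as Ro
def cloud(n):
    p,d=optics.snapshot(n); c=optics.camera_params(n); K=c["camera_matrix"]
    v,u=np.mgrid[:480,:640]; P=np.stack([(u-K[0,2])/K[0,0]*d,(v-K[1,2])/K[1,1]*d,d],-1)
    W=P@Ro.from_euler("xyz",c["orientation"],degrees=True).as_matrix().T+c["eye"]; W[d==0]=np.nan
    return p,W
def rect(Q):
    (cx,cy),(a,b),t=cv2.minAreaRect(Q[:,:2].astype(np.float32))
    return np.round([cx,cy,a,b,t],1)
def box(W,x0,x1,y0,y1,z0,z1):
    m=(W[...,0]>x0)&(W[...,0]<x1)&(W[...,1]>y0)&(W[...,1]<y1)&(W[...,2]>z0)&(W[...,2]<z1)
    return W[m],m
def go(x,y,z,yaw):
    s=r.sense(); p=s["tool_pos"]; w=s["tcp_rot"][2]; R=Ro.from_euler("xyz",[180,0,w],degrees=True).as_matrix()
    t=R.T@(np.array([x,y,z])-p); print("t",round(s["time"],1),"pos",p.round(1),"yaw",round(w,1),"-> shift(no turn)",t.round(1),"turn",round(-((yaw-w+180)%360-180),1))
    R=Ro.from_euler("xyz",[180,0,yaw],degrees=True).as_matrix(); print("shift after turn",(R.T@(np.array([x,y,z])-p)).round(1))
E
python3 - <<'E'
from h import *
p,W=cloud("top")
t,_=box(W,300,700,-50,-20,-20,20); print("table z",np.median(t[:,2]))
for n,x,zt in(("brick",410,115),("charger",484,81),("drive",549,103),("speaker",612,95)):
    Q,m=box(W,x-45,x+45,-270,-185,zt-8,zt+12)
    k,l,st,c=cv2.connectedComponentsWithStats(m.astype(np.uint8)); i=1+st[1:,4].argmax(); Q=W[l==i]
    print(n,len(Q),np.median(Q[:,2]).round(1),rect(Q),Q[:,:2].mean(0).round(1))
Q,m=box(W,330,700,100,260,24,40); k,l,st,c=cv2.connectedComponentsWithStats(m.astype(np.uint8)); i=1+st[1:,4].argmax(); Q=W[l==i]
print("carrier",len(Q),np.median(Q[:,2]),rect(Q))
Q,m=box(W,330,700,100,260,5,16); print("floor",np.median(Q[:,2]))
g=(p[...,1]>90)&(p[...,0]<60)&(p[...,2]<60)&(W[...,2]>22)&(W[...,2]<40); Q=W[g]; print("bays",len(Q),np.median(Q[:,2]),rect(Q))
for x,y in((610,-327),(635,-116)):
    Q,m=box(W,x-40,x+40,y-40,y+40,60,130); print("red",rect(Q),Q[:,2].max().round())
E
```

```text
table z -0.4722951772702686
brick 604 114.3 [ 412.9 -228.    47.3   29.    89.1] [ 412.8 -227.1]
charger 678 80.2 [ 482.4 -232.4   37.8   47.8    6.8] [ 481.8 -231.5]
drive 405 102.0 [ 551.6 -234.2   22.7   45.9    6.3] [ 550.9 -233.5]
speaker 517 94.5 [ 616.8 -233.6   40.2   41.    85.1] [ 615.9 -233.5]
carrier 2197 31.36197713480999 [523.4 178.5 284.6  77.3   6.8]
floor 9.806695367635314
bays 951 31.56230301546009 [ 515.9 -233.2   71.9  268.2   88.1]
red [ 614.7 -332.6   40.5   42.1   43.5] 84.0
red [ 645.9 -118.6   41.2   40.6   17.1] 85.0
```

```bash
python3 -m pendant '[[1,0,0,0,-8.1],[1,0,0,0,-8.1],[1,0,0,0,-8.1],[1,-20,20,0,0],[1,-40,30,0,0],[1,-40,30,0,0],[1,-40,30,0,0],[1,-40,30,0,0],[1,-45,10,0,0],[1,-45,0,0,0]]' 30
python3 -m pendant '[[1,-45,0,0,0],[1,-45,0,0,0],[1,-45,0,0,0],[1,-45,0,0,0],[1,-45,0,0,0],[1,-45,0,0,0],[1,-45,0,0,0],[1,-45,0,0,0],[1,-45,0,0,0],[1,-45,0,0,0]]'
python3 -c "from h import *; go(413,-228,180,89)"
```

```text
time: 1.85
tool_pos: [402.8, 267.8, 231.3]
tcp_rot: [180.0, 0.0, 88.9]
ft_force: [-0.2, 0.0, 0.7]
finger_gap: 85.2
time: 2.85
tool_pos: [393.4, -182.1, 231.7]
tcp_rot: [179.9, 0.0, 89.0]
ft_force: [0.5, 0.8, -0.1]
finger_gap: 85.5
t 2.9 pos [ 393.4 -182.1  231.7] yaw 89.0 -> shift(no turn) [-45.5  20.4  51.7] turn -0.0
shift after turn [-45.5  20.4  51.7]
```

```bash
python3 -m pendant '[[1,-25,10,0,0],[1,-20.5,10.5,0,0],[1,0,0,30,0],[1,0,0,40,0],[1,0,0,40,0],[1,0,0,30,0],[1,0,0,21.5,0],[1,0,0,0,0],[1,0,0,0,0]]'
python3 -m pendant '[[0.3,0,0,0,0],[0.3,0,0,0,0],[0.3,0,0,0,0],[0.3,0,0,0,0],[0.3,0,0,0,0],[0.3,0,0,0,0]]' 30
python3 -c "from h import *;p,W=cloud('side');cv2.imwrite('pics/s1.png',p[80:300,200:520]); go(413,-228,70,89)"
```

```text
time: 3.75
tool_pos: [413.5, -226.0, 70.2]
tcp_rot: [-180.0, -0.0, 89.0]
ft_force: [0.1, -0.8, 0.8]
finger_gap: 84.7
time: 4.35
tool_pos: [414.5, -226.8, 71.3]
tcp_rot: [179.9, 0.1, 89.0]
ft_force: [-0.5, -1.1, 7.4]
finger_gap: 45.9
t 4.4 pos [ 414.5 -226.8   71.3] yaw 89.0 -> shift(no turn) [-1.3 -1.5  1.3] turn -0.0
shift after turn [-1.3 -1.5  1.3]
```

View pics/s1.png

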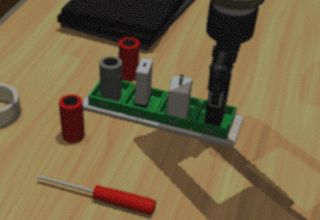

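The fingers are on the brick (gap 45.9 mm, matching its 46 mm). Lifting.

```bash
python3 -m pendant '[[0.2,0,0,-10,0],[0.2,0,0,-20,0],[0.2,0,0,-30,0],[0.2,0,0,-35,0],[0.2,0,0,-20,0],[0.2,20,0,0,-4],[0.2,30,20,0,-4],[0.2,35,20,0,0],[0.2,35,20,0,0]]' 40
python3 -c "from h import *; go(624.7,190.6,180,96.8)"
```

```text
time: 5.3
tool_pos: [463.4, -99.4, 185.1]
tcp_rot: [-180.0, -0.0, 96.9]
ft_force: [0.7, 0.0, -3.6]
finger_gap: 46.2
t 5.3 pos [463.4 -99.4 185.1] yaw 96.9 -> shift(no turn) [268.4 195.1   5.1] turn 0.1
shift after turn [268.8 194.5   5.1]
```

```bash
python3 -m pendant '[[0.2,30,22,0,0],[0.2,30,22,0,0],[0.2,30,22,0,0],[0.2,30,22,0,0],[0.2,30,22,0,0],[0.2,30,22,0,0],[0.2,30,22,0,0],[0.2,30,22,0,0],[0.2,15,12,0,0],[0.2,0,0,0,0]]'
python3 -c "from h import *; go(624.7,190.6,66,96.8)"
```

```text
time: 6.3
tool_pos: [619.1, 177.9, 184.4]
tcp_rot: [-179.9, -0.0, 97.1]
ft_force: [-0.2, -0.5, -3.1]
finger_gap: 45.7
t 6.3 pos [619.1 177.9 184.4] yaw 97.1 -> shift(no turn) [ 11.9   7.2 118.4] turn 0.3
shift after turn [ 12.    7.1 118.4]
```

```bash
python3 -m pendant '[[0.2,12,7,0,0],[0.2,0,0,30,0],[0.2,0,0,30,0],[0.2,0,0,20,0],[0.2,0,0,15,0],[0.2,0,0,0,0]]'
python3 -c "
from h import *; go(624.7,190.6,66,96.8);p,W=cloud('side');cv2.imwrite('pics/s2.png',p[220:440,100:420])"
```

```text
time: 6.9
tool_pos: [622.5, 187.4, 87.0]
tcp_rot: [-179.7, 0.0, 97.0]
ft_force: [-1.2, 0.4, -2.4]
finger_gap: 45.9
t 6.9 pos [622.5 187.4  87. ] yaw 97.0 -> shift(no turn) [ 2.9  2.5 21. ] turn 0.2
shift after turn [ 2.9  2.5 21. ]
```

View pics/s2.png

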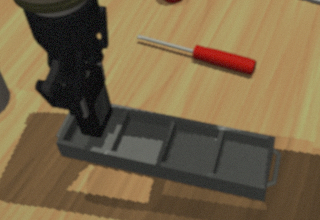

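The brick is over the farthest pocket (crop px ~(90,130)). Lowering slowly.

```bash
python3 -m pendant '[[0.2,2,2,6,0],[0.2,0,0,5,0],[0.2,0,0,4,0],[0.2,0,0,3,0],[0.2,0,0,2,0],[0.2,0,0,0,0],[0.2,0,0,0,0]]'
```

```text
time: 7.65
tool_pos: [626.3, 190.3, 69.9]
tcp_rot: [180.0, -0.0, 97.0]
ft_force: [-0.3, 0.3, -1.8]
finger_gap: 45.8
```

```bash
python3 -m pendant '[[0.2,0,0,1,0],[0.2,0,0,1,0],[0.2,0,0,1,0],[0.2,0,0,0,0]]'; python3 -m pendant '[[0.2,0,0,1,0],[0.2,0,0,0,0]]';  python3 -m pendant '[[0.2,0,0,1,0],[0.2,0,0,0,0]]'
```

```text
time: 8.05
tool_pos: [626.1, 190.3, 66.6]
tcp_rot: [-180.0, 0.0, 97.0]
ft_force: [0.2, 0.5, -3.1]
finger_gap: 45.8
time: 8.25
tool_pos: [626.5, 190.3, 66.4]
tcp_rot: [180.0, 0.0, 97.0]
ft_force: [-1.7, -1.8, 1.4]
finger_gap: 45.4
time: 8.45
tool_pos: [627.1, 190.3, 66.3]
tcp_rot: [179.9, 0.0, 97.0]
ft_force: [-2.2, -1.3, 6.7]
finger_gap: 45.7
```

Contact with the floor is clear (force up). Release and rise.

```bash
python3 -m pendant '[[0.65,0,0,-1,0],[0.8,0,0,0,0],[1,0,0,0,0],[1,0,0,0,0],[1,0,0,-20,0],[1,0,0,-35,0],[1,0,0,-40,0],[1,0,0,-20,0],[1,-20,-10,0,0],[1,-30,-20,0,0]]'
python3 -c "
from h import *; go(482.4,-232.4,180,96.8);p,W=cloud('side');cv2.imwrite('pics/s3.png',p[220:440,100:420])
p,W=cloud('top')
Q,m=box(W,590,665,150,230,95,125);print(np.median(Q[:,2]),rect(Q))"
```

```text
time: 9.45
tool_pos: [603.5, 137.9, 182.2]
tcp_rot: [179.8, -0.0, 97.1]
ft_force: [-0.0, -1.0, -0.1]
finger_gap: 85.4
t 9.4 pos [603.5 137.9 182.2] yaw 97.1 -> shift(no turn) [-352.5 -166.     2.2] turn 0.3
shift after turn [-353.4 -164.1    2.2]
nan [0. 0. 0. 0. 0.]
  return _methods._mean(a, axis=axis, dtype=dtype,
  ret = ret.dtype.type(ret / rcount)
```

```bash
python3 -m pendant '[[1,-40,-18,0,0],[1,-40,-18,0,0],[1,-40,-18,0,0],[1,-40,-18,0,0],[1,-40,-18,0,0],[1,-40,-18,0,0],[1,-40,-18,0,0],[1,-40,-18,0,0],[1,-20,-10,0,0],[1,0,0,0,0]]'
python3 -c "
from h import *; go(482.4,-232.4,43,96.8)
p,W=cloud('top');cv2.imwrite('pics/t3.png',p[140:360])
Q,m=box(W,590,665,150,230,95,125);print(np.median(Q[:,2]),rect(Q))"
```

```text
time: 10.55
tool_pos: [490.2, -221.8, 180.8]
tcp_rot: [-180.0, 0.0, 96.8]
ft_force: [0.3, 0.4, 0.1]
finger_gap: 85.5
t 10.6 pos [ 490.2 -221.8  180.8] yaw 96.8 -> shift(no turn) [ -9.6  -9.  137.8] turn -0.0
shift after turn [ -9.6  -9.  137.8]
109.00470308681741 [626.  189.3  31.8  46.7   7.9]
```

View pics/t3.png

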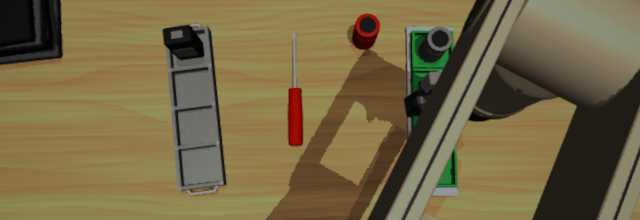

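The brick stands upright in the far pocket (px ~(183,40), top at 109 mm, centre within 2 mm). On to the charger.

```bash
python3 -m pendant '[[1,-9.6,-9,0,0],[1,0,0,25,0],[1,0,0,35,0],[1,0,0,35,0],[1,0,0,25,0],[1,0,0,17.5,0],[1,0,0,0,0],[1,0,0,0,0]]'
python3 -m pendant '[[0.3,0,0,0,0],[0.3,0,0,0,0],[0.3,0,0,0,0],[0.3,0,0,0,0],[0.3,0,0,0,0],[0.3,0,0,0,0]]' 25
python3 -c "from h import *; go(482.4,-232.4,43,96.8)"
```

```text
time: 11.4
tool_pos: [483.4, -229.2, 43.6]
tcp_rot: [-180.0, -0.0, 97.1]
ft_force: [-0.2, 0.5, 1.7]
finger_gap: 85.1
time: 12.0
tool_pos: [484.3, -230.4, 44.8]
tcp_rot: [179.9, 0.1, 97.0]
ft_force: [0.3, 0.2, 6.4]
finger_gap: 47.7
t 12.0 pos [ 484.3 -230.4   44.8] yaw 97.0 -> shift(no turn) [-1.7 -2.1  1.8] turn 0.2
shift after turn [-1.7 -2.1  1.8]
```

```bash
python3 -m pendant '[[0.2,0,0,-10,0],[0.2,0,0,-20,0],[0.2,0,0,-30,0],[0.2,0,0,-35,0],[0.2,0,0,-20,0],[0.2,20,0,0,0],[0.2,35,15,0,0],[0.2,40,15,0,0],[0.2,40,15,0,0],[0.2,40,15,0,0]]' 30
python3 -c "from h import *; go(557.2,182.5,158,96.8)"
```

```text
time: 13.0
tool_pos: [521.4, -47.3, 158.8]
tcp_rot: [180.0, 0.0, 97.0]
ft_force: [0.7, 0.6, -0.4]
finger_gap: 47.7
t 13.0 pos [521.4 -47.3 158.8] yaw 97.0 -> shift(no turn) [223.7  63.3   0.8] turn 0.2
shift after turn [223.9  62.7   0.8]
```

```bash
python3 -m pendant '[[0.2,40,11,0,0],[0.2,40,11,0,0],[0.2,40,11,0,0],[0.2,40,11,0,0],[0.2,35,11,0,0],[0.2,20,5,0,0],[0.2,8,2,0,0],[0.2,0,0,30,0],[0.2,0,0,30,0],[0.2,0,0,0,0]]'
python3 -c "from h import *; go(557.2,182.5,40,96.8)"
```

```text
time: 14.0
tool_pos: [552.2, 178.4, 93.5]
tcp_rot: [-179.5, 0.1, 97.0]
ft_force: [-1.6, -1.2, -1.5]
finger_gap: 47.5
t 14.0 pos [552.2 178.4  93.5] yaw 97.0 -> shift(no turn) [ 3.4  5.5 53.5] turn 0.2
shift after turn [ 3.4  5.5 53.5]
```

```bash
python3 -m pendant '[[0.2,3,5,10,0],[0.2,0,0,15,0],[0.2,0,0,10,0],[0.2,0,0,7,0],[0.2,0,0,5,0],[0.2,0,0,3,0],[0.2,0,0,0,0],[0.2,0,0,0,0]]'
python3 -m pendant '[[0.2,0,0,1,0],[0.2,0,0,0,0]]'
```

```text
time: 14.8
tool_pos: [560.8, 183.8, 48.7]
tcp_rot: [180.0, -0.0, 97.0]
ft_force: [0.1, 0.4, -1.1]
finger_gap: 47.6
time: 15.0
tool_pos: [560.7, 183.7, 47.6]
tcp_rot: [180.0, -0.0, 97.0]
ft_force: [0.1, -1.0, -1.3]
finger_gap: 47.4
```

```bash
python3 -m pendant '[[0.2,-1,-2,2,0],[0.2,0,0,2,0],[0.2,0,0,1,0],[0.2,0,0,1,0],[0.2,0,0,0,0]]'
python3 -m pendant '[[0.2,0,0,1,0],[0.2,0,0,0,0]]'
python3 -m pendant '[[0.2,0,0,1,0],[0.2,0,0,0,0]]'
```

```text
time: 15.5
tool_pos: [558.5, 182.4, 41.1]
tcp_rot: [-180.0, 0.0, 97.0]
ft_force: [-0.5, -0.4, -1.4]
finger_gap: 47.5
time: 15.7
tool_pos: [558.6, 182.4, 40.2]
tcp_rot: [-180.0, 0.0, 97.0]
ft_force: [-0.9, -1.0, -1.3]
finger_gap: 47.8
time: 15.9
tool_pos: [558.9, 182.5, 39.8]
tcp_rot: [180.0, 0.0, 97.0]
ft_force: [-1.9, -1.1, 3.4]
finger_gap: 47.7
```

```bash
python3 -m pendant '[[0.65,0,0,-0.5,0],[0.8,0,0,0,0],[1,0,0,0,0],[1,0,0,0,0],[1,0,0,-20,0],[1,0,0,-40,0],[1,0,0,-40,0],[1,0,0,-30,0],[1,-20,0,0,0],[1,-30,-5,0,0]]'
python3 -c "
from h import *; go(551.6,-234.2,170,96.3)"
```

```text
time: 16.9
tool_pos: [561.0, 133.1, 171.8]
tcp_rot: [179.8, -0.0, 97.1]
ft_force: [0.4, -0.6, 0.2]
finger_gap: 85.6
t 16.9 pos [561.  133.1 171.8] yaw 97.1 -> shift(no turn) [-363.3  -54.9    1.8] turn 0.8
shift after turn [-364.1  -49.7    1.8]
```

```bash
python3 -m pendant '[[1,-40,-6,0,0.7],[1,-40,-6,0,0],[1,-40,-6,0,0],[1,-40,-6,0,0],[1,-40,-6,0,0],[1,-40,-6,0,0],[1,-40,-6,0,0],[1,-40,-6,0,0],[1,-20,-2,0,0],[1,-10,0,0,0]]'
python3 -m pendant '[[1,0,0,0,0]]'
python3 -c "
from h import *; go(551.6,-234.2,60,96.3)
p,W=cloud('top');cv2.imwrite('pics/t4.png',p[140:360])
Q,m=box(W,525,590,150,220,68,84);print(np.median(Q[:,2]),rect(Q))"
```

```text
time: 17.9
tool_pos: [548.5, -223.3, 169.7]
tcp_rot: [-180.0, 0.0, 96.1]
ft_force: [-0.9, 0.3, 0.7]
finger_gap: 85.3
time: 18.0
tool_pos: [548.9, -222.0, 169.6]
tcp_rot: [-180.0, -0.0, 96.2]
ft_force: [-0.2, 0.8, 0.2]
finger_gap: 85.3
t 18.0 pos [ 548.9 -222.   169.6] yaw 96.2 -> shift(no turn) [-12.4   1.4 109.6] turn -0.1
shift after turn [-12.4   1.4 109.6]
75.34140903264267 [557.  182.5  39.1  48.2   6.9]
```

View pics/t4.png

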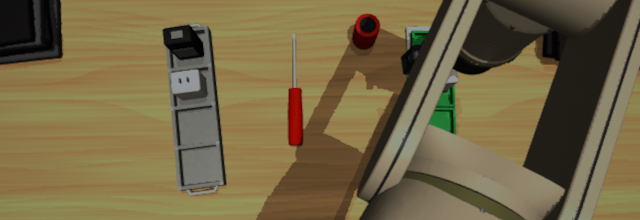

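The charger stands in the second-farthest pocket (px ~(185,82), top 75 mm, centred). Next is the drive.

```bash
python3 -m pendant '[[1,-12.4,1.4,0,0],[1,0,0,20,0],[1,0,0,30,0],[1,0,0,30,0],[1,0,0,20,0],[1,0,0,10,0],[1,0,0,0,0],[1,0,0,0,0]]'
python3 -m pendant '[[0.3,0,0,0,0],[0.3,0,0,0,0],[0.3,0,0,0,0],[0.3,0,0,0,0],[0.3,0,0,0,0],[0.3,0,0,0,0]]' 30
python3 -c "from h import *; go(551.6,-234.2,60,96.3)"
```

```text
time: 18.85
tool_pos: [552.5, -233.4, 60.9]
tcp_rot: [179.9, 0.0, 96.3]
ft_force: [0.8, 0.5, -0.2]
finger_gap: 85.5
time: 19.45
tool_pos: [552.4, -233.8, 61.0]
tcp_rot: [179.9, 0.1, 96.3]
ft_force: [-1.2, 0.4, 5.6]
finger_gap: 45.4
t 19.4 pos [ 552.4 -233.8   61. ] yaw 96.3 -> shift(no turn) [-0.4 -0.8  1. ] turn -0.0
shift after turn [-0.4 -0.8  1. ]
```

```bash
python3 -m pendant '[[0.2,0,0,-10,0],[0.2,0,0,-20,0],[0.2,0,0,-30,0],[0.2,0,0,-30,0],[0.2,0,0,-20,0],[0.2,20,0,0,0],[0.2,40,0,0,0],[0.2,40,0,0,0],[0.2,40,-5,0,0],[0.2,40,-5,0,0]]' 35
python3 -m pendant '[[0.2,40,0,0,0],[0.2,40,0,0,0],[0.2,40,0,0,0],[0.2,40,0,0,0],[0.2,30,0,0,0],[0.2,15,0,0,0],[0.2,0,0,0,0]]'
python3 -c "from h import *; go(489.6,174.5,56,96.8)"
```

```text
time: 20.45
tool_pos: [520.3, -53.2, 168.5]
tcp_rot: [-179.9, -0.1, 96.3]
ft_force: [-0.4, -0.1, -1.8]
finger_gap: 45.8
time: 21.15
tool_pos: [498.2, 150.1, 168.9]
tcp_rot: [-179.9, -0.0, 96.5]
ft_force: [0.1, -0.3, -1.9]
finger_gap: 45.5
t 21.1 pos [498.2 150.1 168.9] yaw 96.5 -> shift(no turn) [ 25.2  -5.8 112.9] turn -0.3
shift after turn [ 25.2  -5.7 112.9]
```

```bash
python3 -m pendant '[[0.2,15,-5.8,0,0],[0.2,10,0,0,0],[0.2,0,0,25,0],[0.2,0,0,30,0],[0.2,0,0,20,0],[0.2,0,0,15,0],[0.2,0,0,8,0],[0.2,0,0,5,0],[0.2,0,0,0,0],[0.2,0,0,0,0]]'
python3 -c "from h import *; go(489.6,174.5,56,96.8)"
```

```text
time: 22.15
tool_pos: [491.9, 172.6, 67.8]
tcp_rot: [179.9, -0.0, 96.3]
ft_force: [1.0, 0.1, -1.8]
finger_gap: 45.5
t 22.1 pos [491.9 172.6  67.8] yaw 96.3 -> shift(no turn) [ 2.1 -2.  11.8] turn -0.5
shift after turn [ 2.2 -2.  11.8]
```

```bash
python3 -m pendant '[[0.2,2,-2,3,0],[0.2,0,0,3,0],[0.2,0,0,2,0],[0.2,0,0,1,0],[0.2,0,0,1,0],[0.2,0,0,1,0],[0.2,0,0,0,0]]'
python3 -m pendant '[[0.2,0,0,1,0],[0.2,0,0,0,0]]'
python3 -m pendant '[[0.2,0,0,0.7,0],[0.2,0,0,0,0]]'
```

```text
time: 22.85
tool_pos: [489.0, 174.2, 56.0]
tcp_rot: [180.0, 0.0, 96.3]
ft_force: [-0.2, -0.9, -0.3]
finger_gap: 45.9
time: 23.05
tool_pos: [489.4, 174.2, 55.9]
tcp_rot: [180.0, 0.0, 96.3]
ft_force: [-3.4, -1.0, 8.8]
finger_gap: 45.8
time: 23.25
tool_pos: [489.8, 174.3, 55.9]
tcp_rot: [179.9, 0.0, 96.3]
ft_force: [-4.0, -2.0, 13.0]
finger_gap: 45.5
```

```bash
python3 -m pendant '[[0.2,0,0,-1.5,0],[0.65,0,0,0,0],[0.8,0,0,0,0],[1,0,0,0,0],[1,0,0,0,0],[1,0,0,-20,0],[1,0,0,-40,0],[1,0,0,-40,0],[1,0,0,-15,0],[1,0,0,0,6]]'
python3 -c "
from h import *; go(616.8,-233.6,170,90)"
```

```text
time: 24.25
tool_pos: [491.0, 174.8, 174.3]
tcp_rot: [179.7, -0.1, 90.3]
ft_force: [0.6, -0.0, 0.5]
finger_gap: 85.5
t 24.2 pos [491.  174.8 174.3] yaw 90.3 -> shift(no turn) [-408.9  124.     4.3] turn 0.3
shift after turn [-408.4  125.8    4.3]
```

```bash
python3 -m pendant '[[1,-20,6,0,0],[1,-45,14,0,0],[1,-45,14,0,0],[1,-45,14,0,0],[1,-45,14,0,0],[1,-45,14,0,0],[1,-45,14,0,0],[1,-45,14,0,0],[1,-45,14,0,0],[1,-20,6,0,0]]'
python3 -m pendant '[[1,-8,2,0,0],[1,0,0,0,0]]'
python3 -c "
from h import *; go(616.8,-233.6,54,90)
p,W=cloud('top')
Q,m=box(W,460,525,140,210,88,110);print(np.median(Q[:,2]),rect(Q))"
```

```text
time: 25.25
tool_pos: [614.9, -229.2, 169.6]
tcp_rot: [-180.0, 0.0, 90.1]
ft_force: [0.5, 0.6, 0.7]
finger_gap: 85.5
time: 25.45
tool_pos: [616.5, -233.6, 169.7]
tcp_rot: [-179.9, -0.0, 90.2]
ft_force: [-0.3, 0.3, 0.2]
finger_gap: 85.8
t 25.4 pos [ 616.5 -233.6  169.7] yaw 90.2 -> shift(no turn) [  0.    0.3 115.7] turn 0.2
shift after turn [  0.    0.3 115.7]
97.10877917130375 [488.7 174.1  22.6  46.    5.6]
```

The drive is well placed (top 97 mm, within 1 mm of centre). Now the speaker.

```bash
python3 -m pendant '[[1,0,0,20,0],[1,0,0,30,0],[1,0,0,30,0],[1,0,0,20,0],[1,0,0,10,0],[1,0,0,5,0],[1,0,0,0,0],[1,0,0,0,0]]'
python3 -m pendant '[[0.3,0,0,0,0],[0.3,0,0,0,0],[0.3,0,0,0,0],[0.3,0,0,0,0],[0.3,0,0,0,0],[0.3,0,0,0,0],[0.3,0,0,0,0]]' 35
python3 -m pendant '[[0.2,0,0,-10,0],[0.2,0,0,-20,0],[0.2,0,0,-30,0],[0.2,0,0,-30,0],[0.2,0,0,-20,0],[0.2,15,-5,0,0],[0.2,30,-15,0,0],[0.2,35,-20,0,0],[0.2,35,-20,0,0],[0.2,35,-20,0,0]]' 40
python3 -c "
from h import *; go(422.1,166.4,170,90)"
```

```text
time: 26.3
tool_pos: [617.9, -233.2, 57.2]
tcp_rot: [179.9, 0.1, 90.3]
ft_force: [-0.0, -1.1, 0.3]
finger_gap: 85.7
time: 27.0
tool_pos: [617.3, -233.5, 56.3]
tcp_rot: [179.9, 0.0, 90.3]
ft_force: [-0.1, -0.7, 4.7]
finger_gap: 41.4
time: 28.0
tool_pos: [534.5, -82.1, 165.0]
tcp_rot: [-179.9, -0.0, 90.3]
ft_force: [0.7, 1.7, -1.8]
finger_gap: 41.2
t 28.0 pos [534.5 -82.1 165. ] yaw 90.3 -> shift(no turn) [ 249.  -111.3   -5. ] turn 0.3
shift after turn [ 248.5 -112.4   -5. ]
```

```bash
python3 -m pendant '[[0.2,0,0,0,-6.5],[0.2,25,-8,0,0],[0.2,38,-12,0,0],[0.2,38,-12,0,0],[0.2,38,-12,0,0],[0.2,38,-12,0,0],[0.2,30,-10,0,0],[0.2,20,-6,0,0],[0.2,10,-3,0,0],[0.2,0,0,0,0]]'
python3 -c "
from h import *; go(422.1,166.4,51,96.8)"
```

```text
time: 29.0
tool_pos: [433.0, 143.7, 165.4]
tcp_rot: [-180.0, -0.0, 96.9]
ft_force: [1.3, -0.1, -3.4]
finger_gap: 41.2
t 29.0 pos [433.  143.7 165.4] yaw 96.9 -> shift(no turn) [ 23.8  -8.1 114.4] turn 0.1
shift after turn [ 23.8  -8.1 114.4]
```

```bash
python3 -m pendant '[[0.2,15,-8,0,0],[0.2,8.5,0,0,0],[0.2,0,0,25,0],[0.2,0,0,30,0],[0.2,0,0,20,0],[0.2,0,0,15,0],[0.2,0,0,8,0],[0.2,0,0,5,0],[0.2,0,0,0,0],[0.2,0,0,0,0]]'
python3 -c "from h import *; go(422.1,166.4,51,96.8);p,W=cloud('side');cv2.imwrite('pics/s5.png',p[220:440,100:420])"
```

```text
time: 30.0
tool_pos: [423.7, 165.3, 63.4]
tcp_rot: [179.9, -0.0, 96.8]
ft_force: [0.4, 0.8, -2.2]
finger_gap: 41.3
t 30.0 pos [423.7 165.3  63.4] yaw 96.8 -> shift(no turn) [ 1.3 -1.5 12.4] turn -0.0
shift after turn [ 1.3 -1.5 12.4]
```

View pics/s5.png

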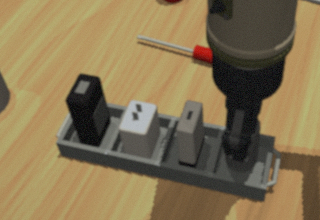

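The first three stand upright, and the speaker is over the nearest pocket (crop px ~(238,150)). Lowering.

```bash
python3 -m pendant '[[0.2,1,-2,3,0],[0.2,0,0,3,0],[0.2,0,0,2,0],[0.2,0,0,1,0],[0.2,0,0,1,0],[0.2,0,0,1,0],[0.2,0,0,0,0]]'
python3 -m pendant '[[0.2,0,0,1,0],[0.2,0,0,0,0]]'
python3 -m pendant '[[0.2,0,0,0.7,0],[0.2,0,0,0,0]]'
```

```text
time: 30.75
tool_pos: [420.8, 166.0, 51.5]
tcp_rot: [-180.0, 0.0, 96.8]
ft_force: [-0.8, 0.2, -2.9]
finger_gap: 41.2
time: 30.95
tool_pos: [421.2, 166.1, 51.3]
tcp_rot: [180.0, 0.0, 96.8]
ft_force: [-2.0, -0.8, 4.1]
finger_gap: 40.8
time: 31.15
tool_pos: [421.5, 166.1, 51.2]
tcp_rot: [179.9, 0.0, 96.8]
ft_force: [-4.8, -3.2, 11.3]
finger_gap: 41.4
```

```bash
python3 -m pendant '[[0.2,0,0,-1.2,0],[0.65,0,0,0,0],[0.8,0,0,0,0],[1,0,0,0,0],[1,0,0,0,0],[1,0,0,-20,0],[1,0,0,-40,0],[1,0,0,-40,0],[1,0,0,-30,0],[1,0,0,-30,0]]'
python3 -m pendant '[[1,-40,0,0,0],[1,-40,0,0,0],[1,-40,0,0,0],[1,-40,0,0,0],[1,-40,0,0,0],[1,-40,0,0,0],[1,-40,0,0,0],[1,0,0,0,0],[1,0,0,0,0],[1,0,0,0,0]]'
python3 - <<'E'
from h import *
p,W=cloud('top');cv2.imwrite('pics/t6.png',p)
a=np.deg2rad(6.8);c=np.array([523.4,178.5])
for n,k,zt in(("brick",102,110),("charger",34,76),("drive",-34,98),("speaker",-102,90)):
    x,y=c+k*np.array([np.cos(a),np.sin(a)])
    Q,m=box(W,x-32,x+32,y-38,y+38,zt-9,zt+9); R=rect(Q); d=R[:2]-[x,y]; print(n,np.median(Q[:,2]).round(1),R,"off",d.round(1))
print(optics.search_frame("top","screwdriver")[:1])
E
```

```text
time: 32.15
tool_pos: [420.9, 166.1, 212.8]
tcp_rot: [179.9, -0.0, 96.8]
ft_force: [-0.2, 1.0, -0.5]
finger_gap: 85.5
time: 33.15
tool_pos: [453.8, -111.3, 210.9]
tcp_rot: [-180.0, -0.0, 96.8]
ft_force: [-0.7, 0.5, 0.1]
finger_gap: 85.6
brick 109.2 [625.3 189.5  30.8  47.    6. ] off [ 0.6 -1.1]
charger 75.2 [556.8 183.1  38.   49.1   6.5] off [-0.4  0.6]
drive 97.4 [488.6 174.   22.   46.3   5.8] off [-1.  -0.5]
speaker 89.8 [421.  165.3  40.7  40.7   1.3] off [-1.1 -1.1]
[{'at': [517.5, 6.2, 24.0], 'score': 0.91}]
```

View pics/t6.png

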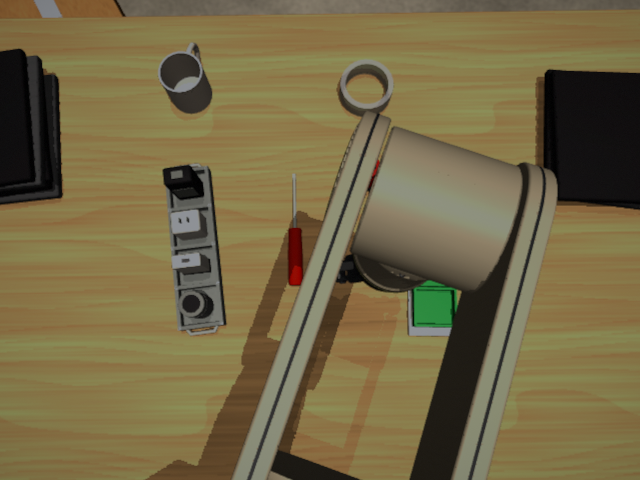

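All four stand in the carrier in reverse order (px x≈190, y≈182, 222, 262, 303). The screwdriver lies where it was, and the arm is clear.

```bash
python3 -c "from bench import hand_in; print(hand_in())"
```

```text
the job is handed in; nothing more can be done
None
```

I moved all four accessories into the carrier in reverse order and handed the job in at about 33 s. From farthest pocket to nearest they are brick, charger, drive and speaker. I lowered each one until the wrist force showed floor contact before opening the fingers.

In the last top picture, each is within about 1.5 mm of its pocket centre. Their tops are at 109, 75, 97 and 90 mm, so all four stand upright on the pocket floor. The screwdriver reading moved about 7 mm from the first one. That is mostly within the network's 4 mm accuracy, and in the pictures it lies at the same pixels as before. The arm ended clear of everything.

No check failed at the end. One check on the brick gave no reading, most likely because the arm hid it, and I repeated it successfully.

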